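Release the ratchet and close the board press

TASK

Close the small hold-down press over the circuit board in its nest. Its raised arm is locked by a ratchet: first press the pawl's thumb tab all the way down with a fingertip so that the hook comes out of the teeth (it stays out by itself), then push the arm down by its crossbar handle until the rubber foot rests on the board. Only press and push: do not raise the arm, keep the board in its nest, and leave everything else on the bench where it stands.

Things in the scene. Friction and masses are not known exactly. Their poses are not given: they have to be found in the camera images.
- press: the fixed press: aluminium base plate 270 x 110 x 12 mm with a black board nest, two grey upright cheeks, a steel arm and a dark steel pawl. Origin: centre of the plate's underside, on the bench. Its own x axis runs along the plate: the handle end is at -x, the pawl tab at +x; z is up, everything that moves swings in its x-z plane (y = 0)
- press_hinge (a point): hinge axis of the arm (the axis runs along the press's y), 35 mm from the press origin towards +x, 85 mm above the bench; fixed to the press
- press_handle (a point): centre of the black crossbar at the end of the arm: a round bar 22 mm in diameter, 64 mm long, along the press's y, 160 mm from the hinge axis; it moves with the arm. With the arm fully down it lies at the height of the hinge (85 mm), 125 mm from the press origin towards -x. The space over it is free
- press_arm (a joint): angle of the arm, rad: 0 = level, fully down, rubber foot resting on the board; grows as the arm is raised, and 0.69 to 0.75 at the start. With the hook in the teeth it can sink 0.08 rad at most. Once freed, the stiff hinge stays where it is left and needs about 5 to 10 N straight down at the crossbar
- pawl_tab (a point): middle of the top face of the pawl's thumb tab, a flat dark steel plate 30 mm (press x) by 34 mm (press y), 6 mm thick, about 154 mm above the bench and 145 mm from the press origin towards +x; it moves with the pawl. The space over it is free
- press_pawl (a joint): angle of the rocking pawl, rad: 0 = hook in the teeth, grows as the tab is pressed down, end stop at 0.32; the hook is clear of the teeth from 0.15 on. Its pivot lies 50 mm from the tab's middle towards the press's -x and 26 mm lower, so the tab goes down about 16 mm to the end stop and drifts about 5 mm outwards (+x). Takes about 3 N to press, has no return spring: it stays where it is left
- nest_floor (a point): middle of the nest's floor, 30 mm above the bench, 50 mm from the press origin towards -x; fixed to the press
- board: loose green circuit board, 62 x 58 x 4 mm, with small parts on it, lying in the nest (2 mm of play all round, 6 mm high lips). Origin: centre of its underside, at the nest floor
- screwdriver: screwdriver with grey handle, lying beside the press; not part of the work
- spool: steel spool of solder, 54 mm across, 42 mm high, standing beside the press, centre of its underside; not part of the work
- parts_tray: small grey open tray with one divider, 90 x 60 x 22 mm, lying beside the press, centre of its underside; not part of the work
- pen_mug: white mug with pens, 80 mm across, pens up to 150 mm high, centre of its underside; not part of the work
- spray_can: white can, 58 mm across, 170 mm high, centre of its underside; not part of the work
- flux_bottle: white bottle, 56 mm across, 140 mm high, centre of its underside; not part of the work
- meter: black hand-held meter lying on its back, 150 x 75 x 32 mm, centre of its underside; not part of the work

How it is judged:
On the way, in this order (a step that is already met when the one before it is completed fails the run):
1. the pawl is pressed free while the arm is still up (value of joint press_pawl above 0.15 rad and value of joint press_arm above 0.5 rad), for 0.2 s.
2. the arm is pushed down past the teeth, foot on the board (value of joint press_arm below 0.035 rad), for 0.2 s.
At the end, for the whole second after the job is handed in: the arm is fully down (within 0.035 rad of level) and at rest, with the board still lying in its nest (origin within 6 mm of the nest's middle) (value of joint press_arm below 0.035 rad and velocity of joint press_arm between -0.05 and 0.05 rad/s and distance between board and nest_floor below 0.006 m); the robot touches nothing.
It fails at once if the arm is raised well above its start instead of pushed down (beyond 0.85 rad) (value of joint press_arm above 0.85 rad).
It fails at once if the board leaves its nest (more than 8 mm from its place) (distance between board and nest_floor above 0.008 m).
It fails at once if something else on the bench is shoved or lifted (more than 30 mm) (distance of any of screwdriver, spool, parts_tray, pen_mug, spray_can, flux_bottle, meter from where it was at the start of the episode above 0.03 m).
It also fails if it takes over 45 s, if anything falls off the work surface, if the arm or the gripper's body presses on something with over 40 N, if the wrist force passes 120 N, or if a joint passes its speed limit or range.

ROBOT

A 6-joint arm with a two-finger parallel gripper is mounted at the origin on the work surface. World frame = base frame: x ahead of the robot, y to its left, z up, the work surface at z = 0. Lengths are in m, angles in rad, forces in N, time in s.
With the tool pointing down it reaches from about 0.35 to 0.975 m from the base axis. Payload 4.9 kg.
Tool frame: the origin (TCP) lies on the front face of the gripper's body, between the roots of the fingers; the fingertips stand ctrl.finger_overhang ahead of it and the grasp point (between the pads) lies 54 mm ahead of it (ctrl.finger_overhang is the distance from the TCP to the fingertips, in m); z points along the fingers, y is the line along which they close (so a half turn about z gives the same grasp; the last joint's range is limited). The gripper opens to 85 mm and grips with 20 to 120 N. Pads are 22 mm wide; open, the fingers measure 114 mm over their backs; the gripper's body (76 mm by 85 mm) begins 54 mm behind the grasp point. The pads swing forward as they close: fully open they stand 13 mm farther back than shut.
Start: joints at [1.201, 0.053, 1.613, -0, 1.476, -0.119], TCP at [0.155, 0.605, 0.304] pointing down, gripper open.
Joint ranges: [-3.01, 3.01], [-1.01, 2.22], [0.06, 2.58], [-1.02, 4.17], [0.09, 2.62], [-3.14, 3.14]. Speed limits (rad/s): [2.57, 2.57, 3.14, 3.14, 3.14, 3.14].

INTERFACE

Orientations are given as a rotation vector (axis times angle).
In Python, from station import ctrl, vision gives the robot as it stands. The module is installed in compiled form; this text tells all that it offers.
- The arm moves only by the tool drive_tool, never from a script. Its argument "rows" is a list of rows, each a list of 2 entries, a list of its own where there are three numbers: the shift along the tool's x, y, z in m, then the turn about the tool's z in rad. A call has 1 to 10 rows; each row shifts and turns the commanded pose from where the row before left it, along the tool's axes as they then stand; what a row does not reach is not made up. A row lasts 1/10 s, in which the tool goes at most 50 mm and 8.59 degrees, less where a joint would pass 70% of its speed; a pose out of reach is approached as far as the arm can. A call with a gripper value outside its range is refused whole. "jaw" is the closure, from 0 (fully open) to 1 (shut), set as the call begins (left out, the last holds). The fingers move at their own pace and stop on an object; "grip_force" is the grip in N (left out, the last holds). Time passes only in rows, so rows that do not move let the fingers close. It gives the time, the measured TCP pose, the force, the opening and the grip force at its end, in the units of the state.
- ctrl.get_obs(): the state, without advancing time (a new reading comes with each control period).
- vision.get_image(name): name is "scene" or "top" or "wrist"; returns a dict with "image" (420x560x3 uint8, blue, green, red), "vertical_fov" (degrees; the focal length in pixels is half the picture's height over the tangent of half this angle, whatever the lens; pixels are square), "cx", "cy" (the principal point, pixels), "dist_coeffs" ([k1, k2, p1, p2, k3] as OpenCV has them; the pictures are not rectified), "R" (3x3) and "t" (3): a world point X has camera coordinates R X + t. Camera axes: x right, y down, z forward; pixel columns grow to the right and rows downward; lengths in m; the calibration is good to about 2 mm. A picture is of the moment at which its call begins. There is no depth.
- ctrl.finish_job(): hands the job in; it is judged then, once.
The state is a dict: "t": time; "q": joint angles; "dq": joint speeds; "effort": joint torques, N m; "tool_pos": TCP position; "tool_rot": TCP orientation; "contact_force": force on the tool from outside, world axes, zero at the start; "wrist_torque": the same for the moment, N m; "opening": finger opening in m; "grip_force": force on a finger pad.
Only numpy, scipy, OpenCV 4.12 (cv2) and the standard library are available. Lean on these libraries where they do the work, as an engineer would, in place of code of your own. Each camera call takes 0.05 s, during which the arm holds its last target. There are 200 camera calls.

## Working session

There is one attempt and no reset: what is moved stays moved. The work goes in short steps, Python scripts to look and compute and a tool call to move; the robot and the scene stay as the last step left them, time stands still between calls to the robot, and variables do not carry over. Pictures are saved under pics/ and viewed, at most 10 in all, crops included, and the job is handed in when it is done.

Besides the shell and the picture viewer there is one more tool, called after "Call:" as name(argument=value, ...), one argument or row to a line, values as JSON. drive_tool: Moves the arm, as the interface text tells. Its arguments: {"type":"object","properties":{"rows":{"type":"array","items":{"type":"array"}},"jaw":{"type":"number"},"grip_force":{"type":"number"}},"required":["rows"]}

```bash
mkdir -p pics; cat > h.py <<'E'
import numpy as np, cv2, pickle
from station import ctrl, vision
def grab(n,tag):
    d=vision.get_image(n); cv2.imwrite(f'pics/{tag}.png',d['image']); pickle.dump(d,open(f'pics/{tag}.pkl','wb')); return d
def load(tag): return pickle.load(open(f'pics/{tag}.pkl','rb'))
def K(d):
    f=d['image'].shape[0]/2/np.tan(np.radians(d['vertical_fov'])/2)
    return np.array([[f,0,d['cx']],[0,f,d['cy']],[0,0,1.]])
def ray(d,p):
    u=cv2.undistortPoints(np.array([[p]],float),K(d),np.array(d['dist_coeffs'],float))[0,0]
    R=np.array(d['R']);t=np.array(d['t']); return -R.T@t, R.T@np.array([u[0],u[1],1])
def atz(d,p,z):
    c,r=ray(d,p); return c+r*(z-c[2])/r[2]
def proj(d,X):
    return cv2.projectPoints(np.array(X,float).reshape(-1,1,3),cv2.Rodrigues(np.array(d['R'],float))[0],np.array(d['t'],float),K(d),np.array(d['dist_coeffs'],float))[0].reshape(-1,2)
E
python3 - <<'E'
from h import *
for n in('scene','top'):
    d=grab(n,n+'0'); c=ray(d,(280,210)); print(n,c)
o=ctrl.get_obs(); print(o); print(ctrl.finger_overhang)
E
```

```text
scene (array([1.09292798, 0.46211783, 0.74711718]), array([-0.59263356, -0.49295289, -0.63717176]))
top (array([0.33591813, 0.00267028, 1.12456404]), array([ 0.20957948, -0.0061996 , -0.97783057]))
{'t': 0.1, 'q': array([ 1.20097360e+00,  5.33151226e-02,  1.61414446e+00,  1.68988062e-05,
        1.47599480e+00, -1.19003689e-01]), 'dq': array([-0.00047339, -0.00113212, -0.00074692, -0.00057301,  0.0009507 ,
       -0.00122781]), 'effort': array([ 9.55856194e-05, -3.94907892e+01, -3.71362102e+01, -9.98949395e-05,
        3.99890167e-03,  2.20777849e-06]), 'tool_pos': array([0.15496812, 0.60504729, 0.30277808]), 'tool_rot': array([-3.92897660e-01, -3.11645549e+00,  2.83066993e-03]), 'contact_force': array([ 0.43822309, -0.69885232,  0.05034905]), 'wrist_torque': array([-0.0113031 , -0.05432871,  0.0367453 ]), 'grip_force': 0.0, 'opening': 0.0857846722055587}
0.0726
```

View pics/top0.png

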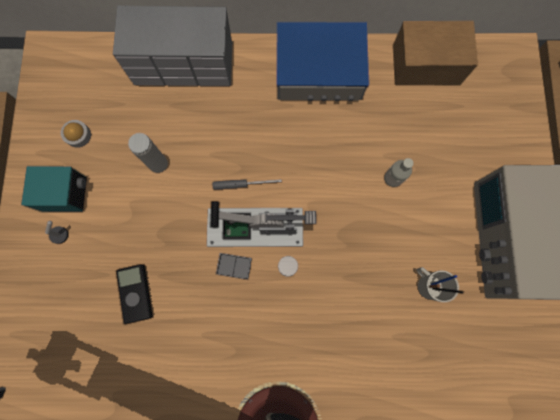

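View pics/scene0.png

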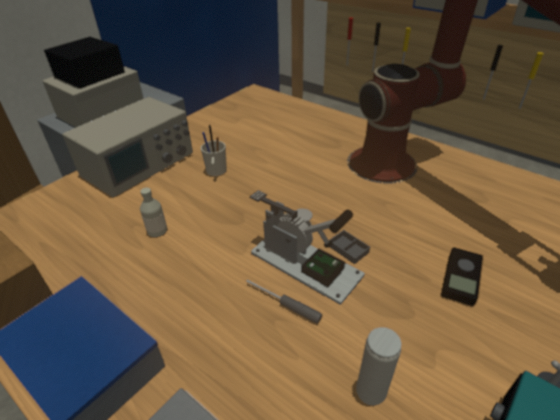

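The top view shows the press at about (207–303, 207–247), with the handle at (214,214) and the tab at (311,217). The bench items around it are clear. I'll enlarge both views to measure.

```bash
python3 - <<'E'
from h import *
a=load('top0')['image'][190:265,195:330]; b=load('scene0')['image'][180:305,240:380]
a=cv2.resize(a,None,fx=5.5,fy=5.5,interpolation=cv2.INTER_CUBIC)
cv2.imwrite('pics/a.png',np.clip(a*1.3,0,255).astype('uint8'))
cv2.imwrite('pics/b.png',np.clip(cv2.resize(b,None,fx=4.5,fy=4.5,interpolation=cv2.INTER_CUBIC)*1.3,0,255).astype('uint8'))
E
```

```text
(no output)
```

View pics/a.png

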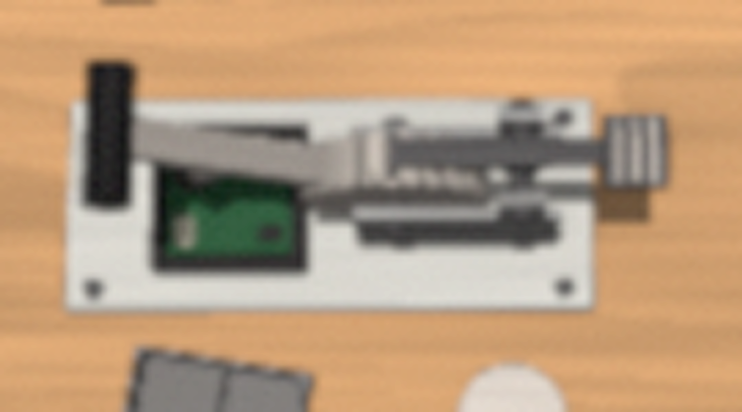

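View pics/b.png

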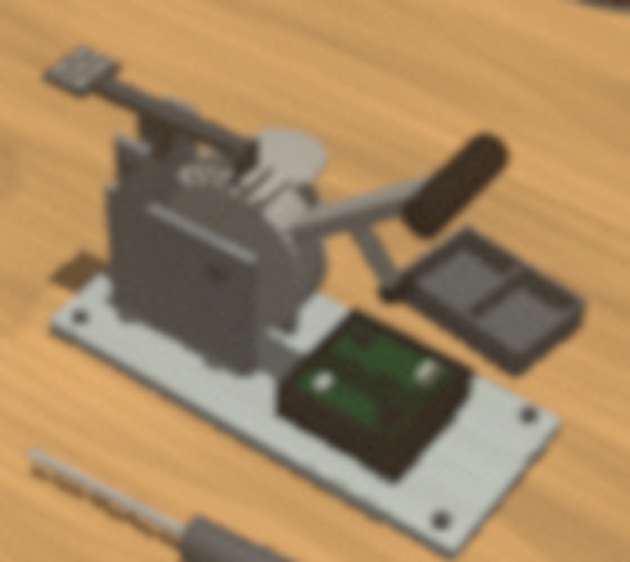

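The enlarged views show the plate corners, the tab at (637,152) and (82,70), and the crossbar at (110,135) and (457,185), all in crop pixels. I'll fit the press pose from these.

```bash
python3 - <<'E'
from h import *
from scipy.optimize import least_squares
T=load('top0');S=load('scene0')
ft=lambda p:((p[0]+.5)/5.5+195-.5,(p[1]+.5)/5.5+190-.5); fs=lambda p:((p[0]+.5)/4.5+240-.5,(p[1]+.5)/4.5+180-.5)
for p in[(74,101),(591,101),(594,310),(66,310)]: print(atz(T,ft(p),.012).round(4))
for p in[(52,325),(455,553),(560,423)]: print('s',atz(S,fs(p),.012).round(4))
def model(v,w):
    x,y,yaw,th=v; c,s=np.cos(yaw),np.sin(yaw)
    W=lambda l:np.array([x+c*l[0]-s*l[1],y+s*l[0]+c*l[1],l[2]])
    h=W((.035-.16*np.cos(th),0,.085+.16*np.sin(th)))
    return [W((-.135,-.055,.012)),W((.135,-.055,.012)),W((.135,.055,.012)),W((-.135,.055,.012)),W((.145,0,.154)),h]
# world: press +x ~ world -y => press +y ~ world +x
def obs():
    t=[(66,310),(594,310),(591,101),(74,101),(637,152),(110,135)]
    s=[None,None,(52,325),(455,553),(82,70),(457,185)]
    s[0]=(560,423) ; 
    return t,s
t,s=obs()
s=[(560,423),None,(52,325),(455,553),(82,70),(457,185)]
def res(v):
    M=model(v,0);r=[]
    for i,X in enumerate(M):
        r+=list(proj(T,X)[0]-ft(t[i]))
        if s[i]: r+=list(proj(S,X)[0]-fs(s[i]))
    return np.array(r)
o=least_squares(res,[.5,.05,-np.pi/2,.7]); print(o.x,res(o.x).round(1))
M=model(o.x,0);print(np.round(M,4))
def tri(a,b):
    c1,r1=ray(T,ft(a));c2,r2=ray(S,fs(b)); A=np.c_[r1,-r2];k=np.linalg.lstsq(A,c2-c1,rcond=None)[0]
    return ((c1+k[0]*r1)+(c2+k[1]*r2))/2,np.linalg.norm(c1+k[0]*r1-c2-k[1]*r2)
print(tri(t[4],s[4]),tri(t[5],s[5]))
R=cv2.Rodrigues(ctrl.get_obs()['tool_rot'])[0];print(R.round(3))
E
```

```text
[0.5787 0.2007 0.012 ]
[ 0.5808 -0.0672  0.012 ]
[ 0.4722 -0.0681  0.012 ]
[0.4701 0.2    0.012 ]
s [ 0.5844 -0.0605  0.012 ]
s [0.5807 0.2051 0.012 ]
s [0.4741 0.2037 0.012 ]
[ 0.52604973  0.06798335 -1.56248224  0.71213954] [-0.9  0.   0.5 -1.3 -0.2  0.  -0.2 -0.5 -1.2 -1.5 -0.9 -0.4 -0.5 -0.6
 -0.7 -0.4 -0.  -0.8 -0.5 -0.2 -0.6  0.1]
[[ 0.4699  0.2025  0.012 ]
 [ 0.4722 -0.0675  0.012 ]
 [ 0.5822 -0.0666  0.012 ]
 [ 0.5799  0.2034  0.012 ]
 [ 0.5273 -0.077   0.154 ]
 [ 0.5253  0.1541  0.1896]]
(array([ 0.52658105, -0.0785956 ,  0.15039658]), np.float64(0.001261278121021981)) (array([0.52452674, 0.15381179, 0.18914464]), np.float64(0.002146487036653958))
[[-0.969  0.248 -0.001]
 [ 0.248  0.969 -0.002]
 [ 0.    -0.002 -1.   ]]
```

Call:
drive_tool(
  rows=[
    [[0,0,0],-0.125],
    [[0,0,0],-0.125],
    [[-0.0186,-0.0342,0],0],
    [[-0.0186,-0.0342,0],0],
    [[-0.0186,-0.0342,0],0],
    [[-0.0186,-0.0342,0],0],
    [[-0.0186,-0.0342,0],0],
    [[-0.0186,-0.0342,0],0],
    [[-0.0186,-0.0342,0],0],
    [[-0.0186,-0.0342,0],0],
  ],
  jaw=1,
)

```text
t: 1.1
tool_pos: [0.3039, 0.3302, 0.3034]
tool_rot: [-0.001, -3.141, 0.001]
contact_force: [0.9, 1.0, -0.6]
opening: -0.0004
grip_force: 0.0
```

Call:
drive_tool(
  rows=[
    [[-0.0186,-0.0342,0],0],
    [[-0.0186,-0.0342,0],0],
    [[-0.0186,-0.0342,0],0],
    [[-0.0186,-0.0342,0],0],
    [[-0.0186,-0.0342,0],0],
    [[-0.0186,-0.0342,0],0],
    [[-0.0186,-0.0342,0],0],
    [[-0.0186,-0.0342,0],0],
    [[-0.0186,-0.0342,0],0],
    [[-0.0186,-0.0342,0],0],
  ],
)

```text
t: 2.1
tool_pos: [0.4897, -0.012, 0.3034]
tool_rot: [-0.002, -3.141, -0.0]
contact_force: [0.1, 1.0, -0.3]
opening: -0.0001
grip_force: 0.0
```

Call:
drive_tool(
  rows=[
    [[-0.0185,-0.033,0],0],
    [[-0.0185,-0.033,0],0],
    [[0,0,0.025],0],
    [[0,0,0.025],0],
    [[0,0,0.01],0],
    [[0,0,0],0],
    [[0,0,0],0],
  ],
)

```text
t: 2.8
tool_pos: [0.5266, -0.0763, 0.2446]
tool_rot: [0.001, 3.141, -0.0]
contact_force: [-0.6, 1.0, 0.7]
opening: -0.0
grip_force: 0.0
```

```bash
python3 - <<'E'
from h import *
print(ctrl.finger_overhang,ctrl.get_obs()['tool_pos'],ctrl.get_obs()['contact_force'])
a=grab('scene','s1')['image'][130:290,180:370]; b=grab('top','t1')['image'][170:290,190:340]
f=lambda i,k:cv2.resize(i,None,fx=k,fy=k,interpolation=cv2.INTER_CUBIC)
a=f(a,2.2);b=cv2.resize(b,(360,288),interpolation=cv2.INTER_CUBIC)
o=np.zeros((352,418+360,3),np.uint8);o[:a.shape[0],:418]=a[:352];o[:288,418:]=b;cv2.imwrite('pics/c.png',o)
E
```

```text
0.0726 [ 0.52656399 -0.07629156  0.24460383] [-0.55325871  1.01216529  0.70131205]
```

View pics/c.png

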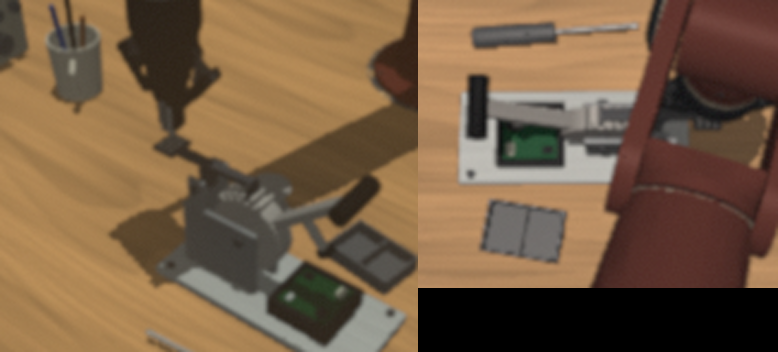

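The closed fingertips sit right above the tab with a gap of about 18 mm. I'll descend gently, drifting slightly outward.

Call:
drive_tool(
  rows=[
    [[0,-0.002,0.005],0],
    [[0,-0.001,0.006],0],
    [[0,0,0.004],0],
    [[0,0,0.003],0],
    [[0,0,0.002],0],
    [[0,-0.0005,0.002],0],
    [[0,-0.0005,0.002],0],
    [[0,0,0],0],
  ],
)

```text
t: 3.7
tool_pos: [0.5266, -0.081, 0.2202]
tool_rot: [0.002, 3.141, -0.002]
contact_force: [-0.6, -4.4, 3.3]
opening: -0.0
grip_force: 1.8
```

Call:
drive_tool(
  rows=[
    [[0,-0.0005,0.002],0],
    [[0,-0.0005,0.002],0],
    [[0,-0.0005,0.002],0],
    [[0,-0.0003,0.0015],0],
    [[0,0,0],0],
  ],
)

```text
t: 4.2
tool_pos: [0.5267, -0.083, 0.2126]
tool_rot: [0.002, 3.14, -0.003]
contact_force: [-0.5, -3.9, 3.9]
opening: 0.0001
grip_force: 2.4
```

Call:
drive_tool(
  rows=[
    [[0,-0.0003,0.001],0],
    [[0,0,0.001],0],
    [[0,0,0.001],0],
    [[0,0,0.001],0],
    [[0,0,0],0],
  ],
)

```text
t: 4.7
tool_pos: [0.527, -0.0833, 0.2106]
tool_rot: [0.001, 3.14, -0.003]
contact_force: [-4.6, -3.3, 12.4]
opening: -0.0
grip_force: 6.4
```

The tab is at its end stop: tip height is 0.138 m as predicted, and the force is rising. Next I lift and go above the crossbar.

Call:
drive_tool(
  rows=[
    [[0,0,-0.01],0],
    [[0,0,-0.03],0],
    [[0,0,-0.035],0],
    [[0,0,-0.015],0],
    [[0,0.04,0],0],
    [[0,0.04,0],0],
    [[0,0.04,0],0],
    [[0,0.04,0],0],
    [[0,0.04,0],0],
    [[0.001,0.037,0],0],
  ],
)

```text
t: 5.7
tool_pos: [0.5248, 0.1567, 0.2971]
tool_rot: [-0.0, -3.14, -0.002]
contact_force: [0.3, -0.1, 0.1]
opening: -0.0001
grip_force: 0.0
```

```bash
python3 - <<'E'
from h import *
print(ctrl.get_obs()['tool_pos'],ctrl.get_obs()['contact_force'])
a=grab('scene','s2')['image'][130:290,220:410]
cv2.imwrite('pics/d.png',cv2.resize(a,None,fx=3,fy=3,interpolation=cv2.INTER_CUBIC))
E
```

```text
[0.52484655 0.15668961 0.29709827] [ 0.25022198 -0.13514949  0.08256121]
```

View pics/d.png

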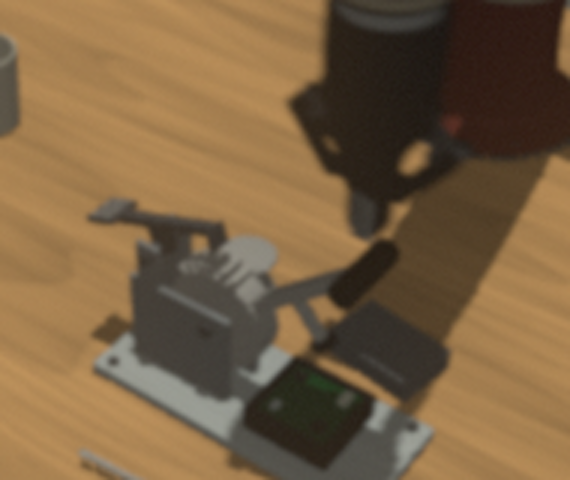

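The tab is down and the hook is lifted clear. The fingertips are centred above the crossbar. I'll push down along its arc.

Call:
drive_tool(
  rows=[
    [[0,0,0.01],0],
    [[0,0,0.008],0],
    [[0,0,0.006],0],
    [[0,0.002,0.005],0],
    [[0,0.0035,0.005],0],
    [[0,0.0035,0.005],0],
    [[0,0.0035,0.006],0],
    [[0,0.0035,0.006],0],
    [[0,0,0],0],
  ],
)

```text
t: 6.65
tool_pos: [0.5255, 0.1714, 0.2491]
tool_rot: [-0.003, -3.141, -0.008]
contact_force: [-3.1, 3.8, 7.9]
opening: -0.0001
grip_force: 3.7
```

Call:
drive_tool(
  rows=[
    [[0,0.003,0.006],0],
    [[0,0.003,0.006],0],
    [[0,0.003,0.006],0],
    [[0,0.002,0.006],0],
    [[0,0.002,0.006],0],
    [[0,0.0015,0.006],0],
    [[0,0.001,0.006],0],
    [[0,0.001,0.006],0],
    [[0,0.0005,0.006],0],
    [[0,0,0],0],
  ],
)

```text
t: 7.65
tool_pos: [0.5272, 0.1879, 0.1953]
tool_rot: [0.004, 3.137, 0.007]
contact_force: [0.5, 4.1, 6.2]
opening: -0.0006
grip_force: 3.1
```

Call:
drive_tool(
  rows=[
    [[0,0.001,0.005],0],
    [[0,0.001,0.005],0],
    [[0,0.0005,0.005],0],
    [[0,0.0005,0.004],0],
    [[0,0,0.003],0],
    [[0,0,0.002],0],
    [[0,0,0.002],0],
    [[0,0,0],0],
  ],
)

```text
t: 8.45
tool_pos: [0.5272, 0.1908, 0.1694]
tool_rot: [0.005, 3.137, 0.007]
contact_force: [-1.0, 5.8, 6.7]
opening: -0.0002
grip_force: 3.5
```

Call:
drive_tool(
  rows=[
    [[0,0,0.001],0],
    [[0,0,0.001],0],
    [[0,0,0.001],0],
    [[0,0,0],0],
  ],
)

```text
t: 8.85
tool_pos: [0.5273, 0.191, 0.1666]
tool_rot: [0.005, 3.137, 0.008]
contact_force: [0.2, 6.0, 7.9]
opening: 0.0003
grip_force: 3.6
```

Call:
drive_tool(
  rows=[
    [[0,0,0.001],0],
    [[0,0,0.001],0],
    [[0,0,0.001],0],
    [[0,0,0],0],
  ],
)

```text
t: 9.25
tool_pos: [0.5274, 0.1911, 0.1648]
tool_rot: [0.005, 3.137, 0.008]
contact_force: [-3.3, 5.5, 12.8]
opening: 0.0002
grip_force: 6.6
```

Call:
drive_tool(
  rows=[
    [[0,0,0.001],0],
    [[0,0,0.001],0],
    [[0,0,0.001],0],
    [[0,0,0],0],
    [[0,0,0],0],
  ],
)

```text
t: 9.75
tool_pos: [0.5276, 0.1913, 0.1644]
tool_rot: [0.004, 3.138, 0.008]
contact_force: [-10.8, 2.8, 26.4]
opening: -0.0002
grip_force: 13.2
```

The arm is stopped hard: 3 mm commanded gave 0.4 mm of motion and the force rose to 26 N, so the foot is on the board. I'll retract and check.

Call:
drive_tool(
  rows=[
    [[0,0,-0.005],0],
    [[0,0,-0.01],0],
    [[0,0,-0.03],0],
    [[0,0,-0.04],0],
    [[0,0,-0.04],0],
    [[0.03,0.03,0],0],
    [[0.03,0.03,0],0],
    [[0.03,0.03,0],0],
    [[0,0,0],0],
    [[0,0,0],0],
  ],
)

```text
t: 10.75
tool_pos: [0.4353, 0.2802, 0.2829]
tool_rot: [-0.0, -3.141, 0.001]
contact_force: [0.7, 0.0, -0.7]
opening: 0.0
grip_force: 0.0
```

```bash
python3 - <<'E'
from h import *
print(ctrl.get_obs()['tool_pos'],ctrl.get_obs()['contact_force'])
a=grab('scene','s3')['image'][160:310,220:400]
cv2.imwrite('pics/e.png',cv2.resize(a,None,fx=3.5,fy=3.5,interpolation=cv2.INTER_CUBIC))
E
```

```text
[0.43530286 0.28022749 0.28286204] [ 0.73051382  0.02200719 -0.73934598]
```

View pics/e.png

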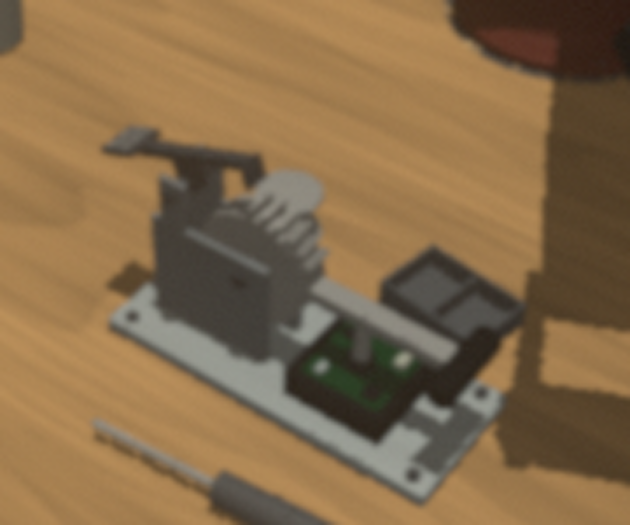

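The arm is level with its foot on the board, the board is in its nest, and the robot is clear of everything.

```bash
python3 -c "
from station import ctrl
print(ctrl.finish_job())"
```

```text
the job is handed in; nothing more can be done
None
```

The press is closed: the pawl was pressed free to its end stop, then the arm was pushed down until the foot rested on the board. The last picture shows the board in its nest with the robot clear of everything; the job is handed in, but no verdict was returned.

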